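# Hold the noodle cutter's guard open for cleaning

## Robot

A 7-joint arm with a two-finger parallel gripper is mounted at the origin on a cart in front of the work surface, level with it; the furniture and walls round the work are solid. World frame = base frame: x ahead of the robot, y to its left, z up, the work surface at z = 0. Lengths are in m, angles in rad, forces in N, time in s.
With the tool pointing down it reaches from about 0.4 to 0.875 m from the base axis. Payload 4.4 kg.
Tool frame: the origin (TCP) lies between the finger pads; the fingertips stand 19 mm ahead of it and the grasp point (between the pads) is the TCP; z points along the fingers, y is the line along which they close (so a half turn about z gives the same grasp; the last joint's range is limited). The gripper opens to 85 mm and grips with 20 to 120 N. Pads are 22 mm wide; open, the fingers measure 114 mm over their backs; the gripper's body (76 mm by 85 mm) begins 54 mm behind the grasp point. The pads swing forward as they close: fully open they stand 13 mm farther back than shut.
Start: joints at [-1.326, 0.628, 0.038, 1.517, -0.027, 0.996, -0.02], TCP at [0.199, 0.619, 0.25] pointing down, gripper open.
Joint ranges: [-3.06, 3.06], [-0.37, 2.12], [-1.25, 1.32], [0.18, 2.47], [-1.1, 4.24], [0.23, 1.98], [-2.94, 2.94]. Speed limits (rad/s): [2.57, 2.57, 3.14, 3.14, 3.14, 3.14, 3.14].

## Interface

Orientations are given as a unit quaternion [w, x, y, z].
In Python, from rig import robot gives the robot as it stands.
- The arm moves only by the tool drive_tool, never from a script. Its arguments are lists of equal length, an entry for each row: "hand": the gripper command: -1 is shut, 1 is fully open, values between are in proportion; "slide": the shift along the tool's x, y, z in m, a list of three; "delta_rot": the turn, a rotation vector about the tool's x, y, z in rad, a list of three. In form: {"hand": [hand, ...], "slide": [[x, y, z], ...], "delta_rot": [[ax, ay, az], ...]}. A call has 1 to 10 rows; each row is the pose to reach, as a shift and turn from the pose commanded when the call began, along the tool's axes at that moment; what a row does not reach only later rows make up. A row lasts 1/12 s, in which the tool goes at most 41.7 mm and 7.16 degrees, less where a joint would pass 70% of its speed; a pose out of reach is approached as far as the arm can. A call with a gripper value outside its range is refused whole. The fingers move at their own pace and stop on an object; "newtons" is the grip in N (left out, the last holds). Time passes only in rows, so rows that repeat a pose let the fingers close. It gives the time, the measured TCP pose, the force, the opening and the grip force at its end, in the units of the state.
- robot.get_obs(): the state, without advancing time (a new reading comes with each control period).
- robot.snapshot(name): name is "scene" or "side" or "wrist"; returns the picture (480x640x3 uint8, blue, green, red); there is no depth.
- robot.calibration(name): a dict with "vertical_fov" (degrees; the focal length in pixels is half the picture's height over the tangent of half this angle, whatever the lens; pixels are square), "cx", "cy" (the principal point, pixels), "extrinsics" (4x4, takes a point from camera to world coordinates). Camera axes: x right, y up, looking along -z (the intrinsics and any distortion apply to the point x, -y, -z); pixel columns grow to the right and rows downward; lengths in m; the calibration is good to about 2 mm. A picture is of the moment at which its call begins: read the wrist's pose just before it. calibration takes no time and is no camera call; for the wrist camera it gives the pose at the moment of the call.
- robot.job_done(): hands the job in; it is judged then, once.
Trained networks look in the newest picture that a camera, given by its name, has taken for a name from the list of things; names that differ only in an ending like _2 or _b are one class to them, and where a whole thing is asked for, a point or a joint stands for the part that bears it (a point fixed in the world has none). Each returns a list of dicts, best first, with "p" (0 to 1); they miss things now and then, are a little off and sometimes report something else, mostly with a low value. They report only what shows in the picture. A call takes as long as a camera call.
- robot.recognise(camera, thing): "centre" ([x, y, z] in m, in the coordinates of the camera as it stood for that picture, good to about 4 mm: the middle of the surface that is visible of it).
- robot.trace(camera, thing): "mask" (480x640 bool, what is visible of it).
- robot.spot_point(camera, thing): "centre" ([x, y, z] in m, in the coordinates of the camera as it stood for that picture, good to about 4 mm: a listed point, or the origin of a listed thing).
The state is a dict: "time": time; "joints": joint angles; "qvel": joint speeds; "effort": joint torques, N m; "tool_pos": TCP position; "tool_rot": TCP orientation; "contact_force": force on the tool from outside, world axes, zero at the start; "wrist_torque": the same for the moment, N m; "finger_gap": finger opening in m; "grasp_force": force on a finger pad.
Only numpy, scipy, OpenCV 4.12 (cv2) and the standard library are available. Lean on these libraries where they do the work, as an engineer would, in place of code of your own. Each camera call takes 0.05 s, during which the arm holds its last target. There are 200 camera calls.

## Task

The rollers of the bench noodle cutter are to be brushed out: first lift the loose steel cover off the feed slot and set it down gently, right way up, on the flat of the wooden guide board. Then swing the cutter's hinged guard up by its front grip to about 45 degrees and keep holding it there; it falls shut by itself, so finish while still holding it, and leave the other things on the bench alone.

Things in the scene. Friction and masses are not known exactly. Their poses are not given: they have to be found in the camera images.
- noodle_cutter: grey metal noodle cutter screwed to the bench, 150 (x) by 140 (y) mm; origin at the centre of its underside; its x axis points from the front (grip side) to the back (hinge side), z up. Two grooved rollers lie under the aluminium guard, its flat top (top face 90.5 mm above the bench when shut), which bears a raised throat 106 (y) by 30 (x) mm, 14 mm high, round the feed slot
- guard (a joint): angle of the guard about its hinge line at the back of the cutter, rad: 0 shut (lying flat), grows as its front edge swings up, stop at 1.25. Its weight (0.35 kg) pulls it shut from every angle; about 2 N at the grip lifts it.
- guard_hinge (a point): point on the hinge line, in the middle of the cutter's back edge, 70 mm behind the cutter's origin and 88 mm above the bench; the hinge line runs along the cutter's y axis. Does not move with the guard
- guard_grip (a point): middle of the guard's round wooden grip, a bar 16 mm thick, 70 mm long, parallel to the hinge, on a steel bow in the plane of the guard. At guard angle a it is 187*cos(a) mm in front of the hinge line and 187*sin(a) mm above it: shut, 117 mm in front of the cutter's origin, 88 mm above the bench, a free gap of 37 mm to the guard panel behind it, only the bench below
- slot_cover: loose slot cover: steel cap open below, 42 (x) by 118 (y) by 20 mm high, with an upright wooden fin on top, 14 mm thick (x), 60 mm long (y), reaching 52 mm above the origin; origin at the centre of its underside. 0.1 to 0.23 kg. Starts over the throat, 3 mm play each side, axes along the cutter's, origin 15 mm in front of the cutter's and 90.5 mm above the bench; 16 mm straight up clears it
- guide_board: wooden guide board lying on the bench, 216 mm (x) by 114 mm (y); origin at the centre of its underside. The flat part is 6 mm thick and spans y = -46 to +57 mm; an upright fence along the -y edge (y = -57 to -46 mm) is 28 mm high. 0.3 kg, not fixed.
- bag_sealer: long teal bag sealer between cutter and guide board, fixed, 382 mm (x) by 92 mm (y), origin under its middle; its arm hinges at the +x end and is propped up, fixed, its free front end (-x) about 210 mm above the bench: carry things across above that or pass in front; bystander
- tongs: steel tongs, 204x40x24 mm, lying; bystander
- tape_roll: roll of tape, 101 mm across, 18 mm high, lying; bystander
- marker_black: marker pen, 128 mm long, 17 mm thick, lying; bystander
- dough_scraper: scraper with a wooden grip, 99x126x20 mm, lying; bystander
- timer: kitchen timer standing on its edge, 26x70x64 mm; bystander

How it is judged:
On the way:
1. the cover stands flat and released on the guide board while the guard is still shut (z of slot_cover in the frame of guide_board between 0.002 and 0.011 m and x of slot_cover in the frame of guide_board between -0.09 and 0.09 m and y of slot_cover in the frame of guide_board between -0.04 and 0.05 m and angle between slot_cover's own z axis and vertical below 0.1 rad and linear speed of slot_cover below 0.03 m/s and contact force between the fingers and slot_cover below 0.1 N and value of joint guard below 0.12 rad), for 0.2 s.
At the end, for the whole second after the job is handed in: the fingers hold the guard still at 45 degrees, give or take 7 (joint 0.65 to 0.92 rad, slower than 0.1 rad/s, fingers pressing on it with over 0.5 N), nothing else props it, and the cover stands upright, at rest and released on the flat of the guide board (its middle over the flat) (z of slot_cover in the frame of guide_board between 0.002 and 0.011 m and x of slot_cover in the frame of guide_board between -0.09 and 0.09 m and y of slot_cover in the frame of guide_board between -0.04 and 0.05 m and angle between slot_cover's own z axis and vertical below 0.1 rad and linear speed of slot_cover below 0.03 m/s and contact force between the fingers and slot_cover below 0.1 N and value of joint guard between 0.65 and 0.92 rad and velocity of joint guard between -0.1 and 0.1 rad/s and contact force between the fingers and noodle_cutter above 0.5 N and contact force between slot_cover and noodle_cutter below 0.1 N); the arm keeps its last pose, push and grip.
It fails at once if the guard is raised with the cover still on it (value of joint guard above 0.2 rad and horizontal distance between slot_cover and noodle_cutter below 0.1 m).
It fails at once if the cover is dropped (falls onto board or bench at over 0.6 m/s) (height (world z) of slot_cover below 0.03 m and linear speed of slot_cover above 0.6 m/s).
It fails at once if the guide board is pushed away by more than 50 mm (distance of guide_board from where it was at the start of the episode above 0.05 m).
It fails at once if another thing on the bench is moved by more than 40 mm (distance of any of tongs, tape_roll, marker_black, dough_scraper, timer from where it was at the start of the episode above 0.04 m).
It also fails if it takes over 67 s, if anything falls off the work surface, if the arm or the gripper's body presses on something with over 40 N, if the wrist force passes 120 N, or if a joint passes its speed limit or range.

## Working session

There is one attempt and no reset: what is moved stays moved. The work goes in short steps, Python scripts to look and compute and a tool call to move; the robot and the scene stay as the last step left them, time stands still between calls to the robot, and variables do not carry over. Pictures are saved under pics/ and viewed, at most 10 in all, crops included, and the job is handed in when it is done.

Besides the shell and the picture viewer there is one more tool, called in YAML: its name, and indented under it one key for each argument. drive_tool: Moves the arm, as the interface text tells. Its arguments: {"type":"object","properties":{"hand":{"type":"array","items":{"type":"number"}},"slide":{"type":"array","items":{"type":"array","items":{"type":"number"}}},"delta_rot":{"type":"array","items":{"type":"array","items":{"type":"number"}}},"newtons":{"type":"number"}},"required":["hand","slide","delta_rot"]}

```bash
ls; mkdir -p pics; cat > h.py <<'E'
import numpy as np, cv2
from rig import robot
def w(cam,p):
    E=np.array(robot.calibration(cam)["extrinsics"]); return (E@np.r_[p,1])[:3]
def pts(cam,things,fn="spot_point"):
    for t in things:
        r=getattr(robot,fn)(cam,t)
        print(cam,fn,t,[(round(d["p"],2),np.round(w(cam,d["centre"]),4).tolist()) for d in r[:2]])
E
python3 - <<'E'
from h import *
o=robot.get_obs(); print({k:np.round(v,4).tolist() for k,v in o.items()})
ims=[]
for c in("scene","side"):
    im=robot.snapshot(c); cv2.imwrite(f"pics/{c}0.png",im)
    pts(c,["noodle_cutter","slot_cover","guide_board","guard_hinge","guard_grip","bag_sealer","tongs","tape_roll","marker_black","dough_scraper","timer"])
E
```

```text
pics
{'time': 0.0, 'joints': [-1.3258, 0.6293, 0.0385, 1.5183, -0.027, 0.9963, -0.02], 'qvel': [-0.0005, -0.0004, -0.0001, 0.002, -0.0007, -0.0005, -0.0017], 'effort': [0.0008, -56.3405, 1.2262, -19.3448, 0.0109, 0.0106, -0.0], 'tool_pos': [0.1986, 0.6183, 0.2494], 'tool_rot': [-0.0001, 0.1548, 0.988, -0.0009], 'contact_force': [-1.0112, -0.3536, 0.2622], 'wrist_torque': [0.0047, -0.0016, 0.0195], 'grasp_force': 0.0, 'finger_gap': 0.0856}
scene spot_point noodle_cutter [(0.92, [0.5163, 0.3152, -0.0042])]
scene spot_point slot_cover [(0.69, [0.501, 0.3032, 0.0875])]
scene spot_point guide_board [(0.79, [0.4731, -0.1463, -0.0021])]
scene spot_point guard_hinge [(0.65, [0.5717, 0.358, 0.0902])]
scene spot_point guard_grip [(0.65, [0.4286, 0.2368, 0.0852]), (0.15, [0.4032, 0.1112, -0.0064])]
scene spot_point bag_sealer []
scene spot_point tongs [(0.73, [0.3998, 0.108, -0.0068])]
scene spot_point tape_roll [(0.64, [0.7391, -0.1983, 0.0004])]
scene spot_point marker_black [(0.9, [0.7365, -0.1099, -0.0005])]
scene spot_point dough_scraper [(0.76, [0.7196, -0.0158, -0.0014])]
scene spot_point timer [(0.82, [0.4219, 0.4892, -0.0053])]
side spot_point noodle_cutter [(0.91, [0.5126, 0.3135, 0.0014])]
side spot_point slot_cover [(0.64, [0.5081, 0.305, 0.0882])]
side spot_point guide_board [(0.69, [0.4768, -0.1504, -0.0001])]
side spot_point guard_hinge [(0.69, [0.5685, 0.3653, 0.0861])]
side spot_point guard_grip [(0.57, [0.4288, 0.243, 0.0884])]
side spot_point bag_sealer []
side spot_point tongs [(0.55, [0.4046, 0.1118, -0.0054])]
side spot_point tape_roll [(0.65, [0.739, -0.1968, 0.001])]
side spot_point marker_black [(0.7, [0.7367, -0.1098, -0.0003])]
side spot_point dough_scraper [(0.85, [0.7165, -0.0175, -0.0034])]
side spot_point timer []
```

View images.

```bash
python3 - <<'E'
from h import *
a=cv2.imread("pics/scene0.png");b=cv2.imread("pics/side0.png")
cv2.imwrite("pics/both.png",cv2.resize(np.vstack([a,b]),None,fx=.625,fy=.625))
m=robot.trace("scene","guide_board")
print([ (round(d["p"],2),int(d["mask"].sum())) for d in m])
for c in("scene","side"):
    K=robot.calibration(c);print(c,K["vertical_fov"],np.round(np.array(K["extrinsics"])[:3,3],2))
    E=np.array(K["extrinsics"]);f=240/np.tan(np.radians(K["vertical_fov"]/2))
    robot.snapshot(c)
    for t,z in (("guide_board",.006),("slot_cover",.11),("bag_sealer",.15)):
        for d in robot.trace(c,t)[:1]:
            v,u=np.nonzero(d["mask"]); 
            cen=np.c_[(u-K["cx"])/f,-(v-K["cy"])/f,-np.ones(len(u))]@E[:3,:3].T
            P=E[:3,3]+cen*((z-E[2,3])/cen[:,2])[:,None]
            r=cv2.minAreaRect(P[:,:2].astype(np.float32)*1000)
            print(c,t,round(d["p"],2),len(u),np.round(cv2.boxPoints(r)).tolist(),r[2])
E
```

```text
[(0.84, 5678)]
scene 52.75235470280222 [ 0.13 -0.55  0.85]
scene guide_board 0.88 5711 [[359.0, -201.0], [588.0, -217.0], [596.0, -99.0], [367.0, -84.0]] 86.19719696044922
scene slot_cover 0.81 985 [[431.0, 317.0], [519.0, 227.0], [582.0, 288.0], [494.0, 379.0]] 44.26432800292969
side 49.92722905310574 [ 0.46 -0.68  0.75]
side guide_board 0.61 7800 [[359.0, -203.0], [581.0, -220.0], [590.0, -100.0], [368.0, -84.0]] 85.8468017578125
side slot_cover 0.82 1051 [[428.0, 319.0], [528.0, 220.0], [590.0, 283.0], [490.0, 382.0]] 45.2377815246582
```

View pics/both.png

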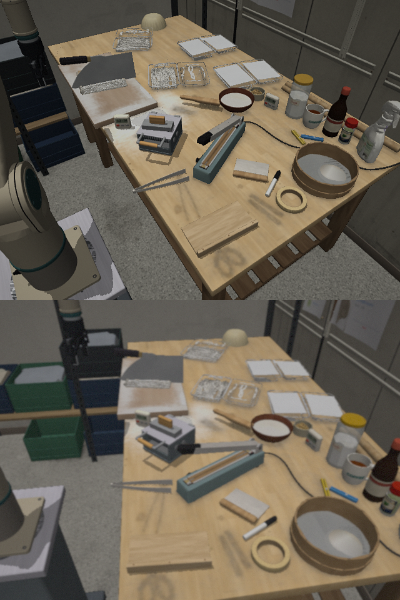

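Scene view: the cutter is at about (158,130), its grip towards the lower left. The sealer is at (220,150) with its black arm up. The board is at (218,228) and the tongs at (160,180). The cutter's yaw is about 41–45° and the board's about -4°. Next I move above the cover for a wrist view.

```bash
cat >> h.py <<'E'
from scipy.spatial.transform import Rotation as R
def plan(pos,yaw,tilt=0.0):
    """tool down, tool y at world yaw (deg, mod 180); slide + delta_rot from the measured pose"""
    o=robot.get_obs(); q=np.array(o["tool_rot"]); R0=R.from_quat(q[[1,2,3,0]]); best=None
    for k in(0,180):
        a=np.radians(yaw+k); y=np.array([np.cos(a),np.sin(a),0]); z=np.array([0,0,-1.])
        R1=R.from_matrix(np.c_[np.cross(y,z),y,z])*R.from_rotvec([np.radians(tilt),0,0])
        d=(R0.inv()*R1).as_rotvec()
        if best is None or np.linalg.norm(d)<np.linalg.norm(best): best=d
    print("slide",np.round(R0.inv().apply(np.array(pos)-o["tool_pos"]),4).tolist(),"rot",np.round(best,4).tolist(),"pos",np.round(o["tool_pos"],4).tolist(),"t",o["time"])
def wrist(name,things):
    robot.get_obs(); im=robot.snapshot("wrist"); cv2.imwrite(f"pics/{name}.png",im); pts("wrist",things)
E
python3 -c "
from h import *
plan([.49,.295,.33],43)"
```

```text
slide [-0.3763, -0.2193, -0.0797] rot [0.0, -0.0, 0.5095] pos [0.1988, 0.6189, 0.2503] t 1.65
```

drive_tool:
  hand: [0.0,0.0,0.0,0.0,0.0,0.0,0.0,0.0,0.0,0.0]
  slide:
    - [-0.03,-0.02,-0.05]
    - [-0.07,-0.04,-0.08]
    - [-0.11,-0.06,-0.08]
    - [-0.145,-0.085,-0.08]
    - [-0.18,-0.105,-0.08]
    - [-0.216,-0.126,-0.08]
    - [-0.25,-0.147,-0.08]
    - [-0.29,-0.168,-0.08]
    - [-0.325,-0.19,-0.08]
    - [-0.36,-0.21,-0.08]
  delta_rot:
    - [0,0,0.05]
    - [0,0,0.1]
    - [0,0,0.15]
    - [0,0,0.2]
    - [0,0,0.25]
    - [0,0,0.3]
    - [0,0,0.35]
    - [0,0,0.4]
    - [0,0,0.45]
    - [0,0,0.51]

```text
time: 2.48
tool_pos: [0.4589, 0.3287, 0.3307]
tool_rot: [0.0, 0.4, 0.916, 0.0]
contact_force: [0.1, 0.4, 1.0]
finger_gap: 0.0427
grasp_force: 0.0
```

```bash
python3 - <<'E'
from h import *
print(np.round(robot.get_obs()["qvel"],3))
wrist("w1",["noodle_cutter","slot_cover","guard_grip","guard_hinge"])
K=robot.calibration("wrist");E=np.array(K["extrinsics"]);f=240/np.tan(np.radians(K["vertical_fov"]/2))
print(K["vertical_fov"],np.round(E,3).tolist())
for d in robot.trace("wrist","slot_cover")[:1]:
    v,u=np.nonzero(d["mask"]); z=.115
    c=np.c_[(u-K["cx"])/f,-(v-K["cy"])/f,-np.ones(len(u))]@E[:3,:3].T
    P=E[:3,3]+c*((z-E[2,3])/c[:,2])[:,None]
    r=cv2.minAreaRect(P[:,:2].astype(np.float32)*1000); print(d["p"],np.round(cv2.boxPoints(r)).tolist(),r)
plan([.49,.295,.33],43)
E
```

```text
[ 0.714  0.086  0.268 -0.106 -0.144  0.04   0.289]
wrist spot_point noodle_cutter [(0.91, [0.5214, 0.3052, 0.0013])]
wrist spot_point slot_cover [(0.76, [0.507, 0.3007, 0.088])]
wrist spot_point guard_grip [(0.6, [0.4356, 0.2381, 0.0828])]
wrist spot_point guard_hinge [(0.94, [0.5675, 0.3604, 0.0861])]
69.00003999762524 [[0.732, -0.651, -0.2, 0.407], [0.681, 0.7, 0.215, 0.385], [0.0, -0.294, 0.956, 0.454], [0.0, 0.0, 0.0, 1.0]]
0.96 [[444.0, 336.0], [529.0, 252.0], [558.0, 282.0], [473.0, 366.0]] ((500.9834899902344, 309.009033203125), (41.96673583984375, 119.340087890625), 45.27207565307617)
slide [-0.0493, -0.0009, 0.0001] rot [-0.0001, -0.0012, 0.0016] pos [0.457, 0.3316, 0.3302] t 2.7833
```

View pics/w1.png

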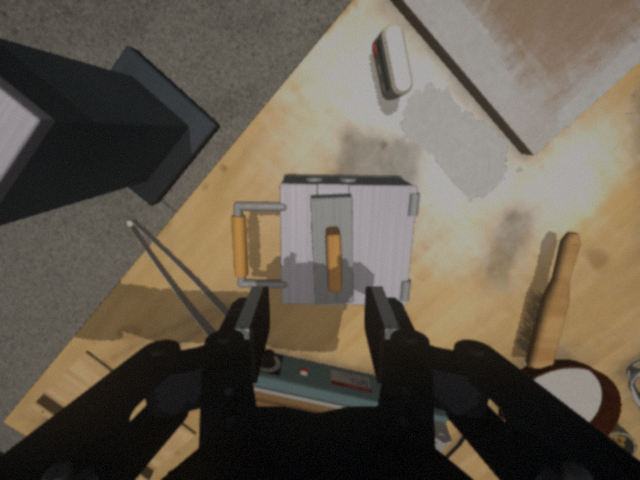

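The wrist view shows the cover at about (330,245) with its fin at (334,260), the grip at (239,247), and the tongs and sealer clear of the cutter. The arm is still now, so I re-measure.

```bash
cat >> h.py <<'E'
def rect(cam,thing,z):
    K=robot.calibration(cam);E=np.array(K["extrinsics"]);f=240/np.tan(np.radians(K["vertical_fov"]/2))
    for d in robot.trace(cam,thing)[:1]:
        v,u=np.nonzero(d["mask"])
        c=np.c_[(u-K["cx"])/f,-(v-K["cy"])/f,-np.ones(len(u))]@E[:3,:3].T
        P=E[:3,3]+c*((z-E[2,3])/c[:,2])[:,None]
        r=cv2.minAreaRect(P[:,:2].astype(np.float32)*1000); b=cv2.boxPoints(r)
        e=b[1]-b[0] if np.linalg.norm(b[1]-b[0])>np.linalg.norm(b[2]-b[1]) else b[2]-b[1]
        print(cam,thing,round(d["p"],2),np.round(b).tolist(),"c",np.round(r[0],1),"size",np.round(r[1],1),"long-axis yaw",round(np.degrees(np.arctan2(e[1],e[0])),1))
E
python3 - <<'E'
from h import *
wrist("w2",["noodle_cutter","slot_cover","guard_grip","guard_hinge"])
rect("wrist","slot_cover",.1105)
robot.snapshot("wrist");rect("wrist","slot_cover",.1105);rect("wrist","guard",.0905)
E
```

```text
wrist spot_point noodle_cutter [(0.73, [0.5135, 0.3159, -0.0028]), (0.65, [0.4205, 0.4872, -0.0002])]
wrist spot_point slot_cover [(0.85, [0.5037, 0.3067, 0.0894])]
wrist spot_point guard_grip [(0.8, [0.4309, 0.2353, 0.0844])]
wrist spot_point guard_hinge [(0.8, [0.568, 0.362, 0.0858]), (0.3, [0.5028, 0.3022, 0.0894])]
wrist slot_cover 0.57 [[445.0, 333.0], [532.0, 246.0], [563.0, 277.0], [475.0, 364.0]] c [503.7 305.1] size [ 43.7 123.2] long-axis yaw -44.7
wrist slot_cover 0.55 [[446.0, 333.0], [531.0, 247.0], [561.0, 277.0], [476.0, 363.0]] c [503.7 305.1] size [ 42.4 121.2] long-axis yaw -45.3
wrist guard 0.7 [[377.0, 283.0], [470.0, 178.0], [618.0, 309.0], [525.0, 414.0]] c [497.6 295.9] size [197.8 141. ] long-axis yaw 41.5
```

```bash
python3 -c "
from h import *
plan([.505,.304,.136],42)"
```

```text
slide [-0.0518, 0.0164, 0.1943] rot [-0.0, -0.0, 0.0176] pos [0.4577, 0.3307, 0.3303] t 3.2333
```

drive_tool:
  hand: [0.0,0.0,0.0,0.0,0.0,0.0,0.0,0.0]
  slide:
    - [-0.025,0.008,0.03]
    - [-0.052,0.0164,0.06]
    - [-0.052,0.0164,0.09]
    - [-0.052,0.0164,0.12]
    - [-0.052,0.0164,0.13]
    - [-0.052,0.0164,0.13]
    - [-0.052,0.0164,0.13]
    - [-0.052,0.0164,0.13]
  delta_rot:
    - [0,0,0.018]
    - [0,0,0.018]
    - [0,0,0.018]
    - [0,0,0.018]
    - [0,0,0.018]
    - [0,0,0.018]
    - [0,0,0.018]
    - [0,0,0.018]

```text
time: 3.9
tool_pos: [0.5064, 0.3045, 0.2022]
tool_rot: [0.001, 0.407, 0.913, 0.001]
contact_force: [0.3, -0.5, -0.1]
finger_gap: 0.0433
grasp_force: 0.0
```

```bash
python3 - <<'E'
from h import *
plan([.505,.304,.136],42)
wrist("w3",["slot_cover"])
rect("wrist","slot_cover",.1105)
E
```

```text
slide [0.0006, -0.0016, 0.0662] rot [0.0034, 0.0005, -0.0005] pos [0.5064, 0.3045, 0.2022] t 3.9
wrist spot_point slot_cover [(0.94, [0.505, 0.3047, 0.0889])]
wrist slot_cover 0.95 [[447.0, 331.0], [532.0, 248.0], [561.0, 278.0], [477.0, 361.0]] c [504.4 304.5] size [ 42.2 118.9] long-axis yaw -44.8
```

View pics/w3.png

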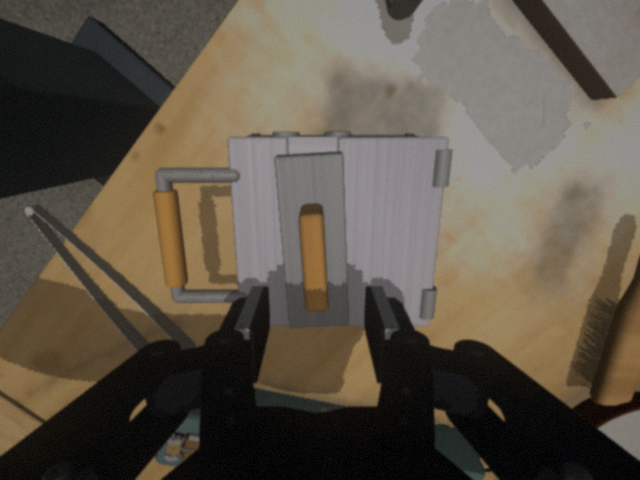

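The view shows the fin at (313,260), centred between the fingers, and the cover turned about 2–3° relative to the cutter. I descend at a yaw of 44.5° and grip.

drive_tool:
  hand: [0.0,0.0,0.0,0.0,-0.4,-1,-1,-1,-1,-1]
  slide:
    - [0,-0.001,0.03]
    - [0,-0.001,0.055]
    - [0,-0.001,0.066]
    - [0,-0.001,0.066]
    - [0,-0.001,0.066]
    - [0,-0.001,0.066]
    - [0,-0.001,0.066]
    - [0,-0.001,0.066]
    - [0,-0.001,0.066]
    - [0,-0.001,0.066]
  delta_rot:
    - [0,0,-0.04]
    - [0,0,-0.04]
    - [0,0,-0.04]
    - [0,0,-0.04]
    - [0,0,-0.04]
    - [0,0,-0.04]
    - [0,0,-0.04]
    - [0,0,-0.04]
    - [0,0,-0.04]
    - [0,0,-0.04]
  newtons: 40

```text
time: 4.88
tool_pos: [0.5057, 0.3034, 0.136]
tool_rot: [0.001, 0.389, 0.921, 0.001]
contact_force: [0.0, -0.3, 6.4]
finger_gap: 0.0132
grasp_force: 40.0
```

drive_tool:
  hand: [-1,-1,-1,-1,-1,-1,-1,-1,-1,-1]
  slide:
    - [0,0,-0.005]
    - [0,0,-0.01]
    - [0,0,-0.016]
    - [0,0,-0.024]
    - [0,0,-0.034]
    - [0,0,-0.05]
    - [0,0,-0.07]
    - [0,0,-0.09]
    - [0,0,-0.1]
    - [0,0,-0.1]
  delta_rot:
    - [0,0,0]
    - [0,0,0]
    - [0,0,0]
    - [0,0,0]
    - [0,0,0]
    - [0,0,0]
    - [0,0,0]
    - [0,0,0]
    - [0,0,0]
    - [0,0,0]

```text
time: 5.72
tool_pos: [0.5059, 0.3034, 0.2372]
tool_rot: [0.001, 0.389, 0.921, 0.002]
contact_force: [0.1, 0.2, -1.6]
finger_gap: 0.0129
grasp_force: 39.3
```

```bash
python3 - <<'E'
from h import *
o=robot.get_obs();print(o["contact_force"],o["finger_gap"])
wrist("w4",["slot_cover"]);pts("wrist",["guard_grip"])
E
cp pics/w4.png pics/w4v.png
```

```text
[ 0.05652325  0.20067483 -1.62677275] 0.012908979608246742
wrist spot_point slot_cover []
wrist spot_point guard_grip []
```

View pics/w4.png

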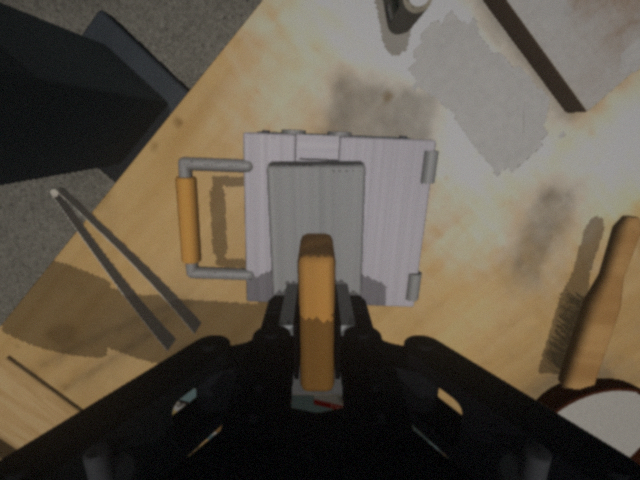

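The view shows the cover held level, its fin between the pads at (317,310), and the cutter bare below it. Next I carry it high over the sealer.

```bash
python3 - <<'E'
from h import *
plan([.475,-.148,.37],86)
a=cv2.imread("pics/scene0.png")[310:420,270:430]; b=cv2.imread("pics/side0.png")[360:460,190:350]
cv2.imwrite("pics/board.png",np.vstack([cv2.resize(a,None,fx=3,fy=2.7,interpolation=cv2.INTER_CUBIC),cv2.resize(b,None,fx=3,fy=2.7)]))
E
```

```text
slide [-0.3026, -0.3352, -0.1361] rot [-0.0015, -0.0011, -0.7289] pos [0.5039, 0.3025, 0.2335] t 5.8667
```

View pics/board.png

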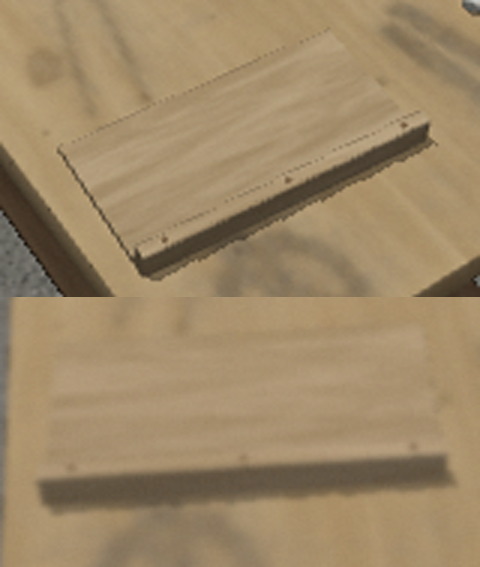

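The board crops show the fence on the near (-y) side, at (290,190) in the upper crop. So the board's yaw is about -4°, its origin is at about (0.475,-0.149), and I place at (0.4755,-0.143).

drive_tool:
  hand: [-1,-1,-1,-1,-1,-1,-1,-1,-1,-1]
  slide:
    - [0,0,-0.03]
    - [0,0,-0.06]
    - [0,0,-0.09]
    - [-0.01,-0.01,-0.12]
    - [-0.03,-0.03,-0.137]
    - [-0.053,-0.057,-0.137]
    - [-0.076,-0.084,-0.137]
    - [-0.1,-0.11,-0.137]
    - [-0.123,-0.137,-0.137]
    - [-0.146,-0.164,-0.137]
  delta_rot:
    - [0,0,0]
    - [0,0,0]
    - [0,0,0]
    - [0,0,-0.05]
    - [0,0,-0.1]
    - [0,0,-0.15]
    - [0,0,-0.2]
    - [0,0,-0.25]
    - [0,0,-0.3]
    - [0,0,-0.35]

```text
time: 6.7
tool_pos: [0.4878, 0.0821, 0.3699]
tool_rot: [-0.001, 0.221, 0.975, -0.001]
contact_force: [0.2, -1.0, -1.8]
finger_gap: 0.0129
grasp_force: 39.3
```

```bash
python3 -c "
from h import *
plan([.4755,-.143,.37],86)"
```

```text
slide [-0.086, -0.2084, 0.0001] rot [-0.0014, -0.0025, -0.3763] pos [0.4878, 0.0821, 0.3699] t 6.7
```

drive_tool:
  hand: [-1,-1,-1,-1,-1,-1,-1,-1,-1,-1]
  slide:
    - [-0.014,-0.033,0]
    - [-0.028,-0.066,0]
    - [-0.042,-0.1,0]
    - [-0.056,-0.135,0]
    - [-0.07,-0.17,0]
    - [-0.08,-0.195,0]
    - [-0.086,-0.208,0]
    - [-0.086,-0.208,0]
    - [-0.086,-0.208,0]
    - [-0.086,-0.208,0]
  delta_rot:
    - [0,0,-0.06]
    - [0,0,-0.12]
    - [0,0,-0.18]
    - [0,0,-0.24]
    - [0,0,-0.3]
    - [0,0,-0.35]
    - [0,0,-0.376]
    - [0,0,-0.376]
    - [0,0,-0.376]
    - [0,0,-0.376]

```text
time: 7.53
tool_pos: [0.476, -0.1395, 0.3703]
tool_rot: [-0.001, 0.036, 0.999, 0.001]
contact_force: [0.5, 0.2, -1.8]
finger_gap: 0.013
grasp_force: 39.4
```

```bash
python3 -c "
from h import *
plan([.4755,-.143,.37],86)
wrist('w5',['guide_board','bag_sealer'])
rect('wrist','guide_board',.006)
o=robot.get_obs();q=np.array(o['tool_rot']);print(R.from_quat(q[[1,2,3,0]]).as_matrix().round(3))
"
```

```text
slide [0.0002, -0.0036, 0.0003] rot [0.0013, -0.002, -0.0021] pos [0.476, -0.1395, 0.3703] t 7.5333
wrist spot_point guide_board []
wrist spot_point bag_sealer []
wrist guide_board 0.68 [[362.0, -202.0], [443.0, -210.0], [454.0, -92.0], [373.0, -84.0]] c [ 407.8 -147.1] size [118.5  81.2] long-axis yaw 84.8
[[-0.998  0.071 -0.   ]
 [ 0.071  0.998  0.001]
 [ 0.     0.    -1.   ]]
```

View pics/w5.png

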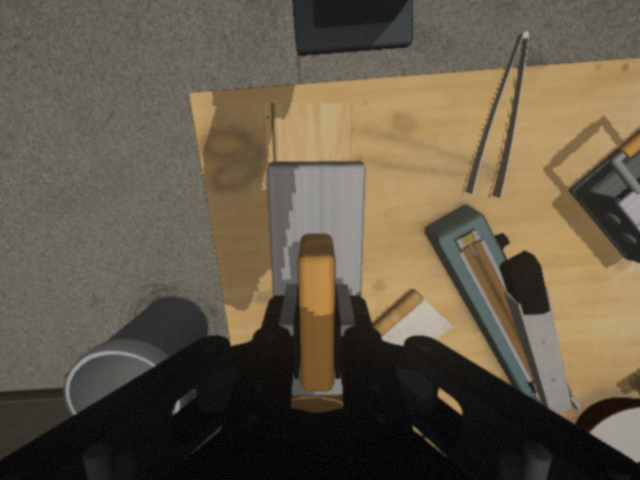

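The view shows the cover at about (317,240), lying over the board, with the board's front edge at (275–350,105). It matches the estimate, so I descend.

drive_tool:
  hand: [-1,-1,-1,-1,-1,-1,-1,-1,-1,-1]
  slide:
    - [0,-0.0035,0.035]
    - [0,-0.0035,0.072]
    - [0,-0.0035,0.11]
    - [0,-0.0035,0.15]
    - [0,-0.0035,0.19]
    - [0,-0.0035,0.225]
    - [0,-0.0035,0.255]
    - [0,-0.0035,0.275]
    - [0,-0.0035,0.29]
    - [0,-0.0035,0.3]
  delta_rot:
    - [0,0,0]
    - [0,0,0]
    - [0,0,0]
    - [0,0,0]
    - [0,0,0]
    - [0,0,0]
    - [0,0,0]
    - [0,0,0]
    - [0,0,0]
    - [0,0,0]

```text
time: 8.57
tool_pos: [0.4756, -0.1434, 0.0695]
tool_rot: [-0.001, 0.036, 0.999, 0.0]
contact_force: [0.2, 0.1, -0.9]
finger_gap: 0.0136
grasp_force: 39.4
```

drive_tool:
  hand: [-1,-1,-1,-1,-1,-1,-1]
  slide:
    - [0,0,0.003]
    - [0,0,0.006]
    - [0,0,0.009]
    - [0,0,0.012]
    - [0,0,0.015]
    - [0,0,0.017]
    - [0,0,0.017]
  delta_rot:
    - [0,0,0]
    - [0,0,0]
    - [0,0,0]
    - [0,0,0]
    - [0,0,0]
    - [0,0,0]
    - [0,0,0]

```text
time: 9.15
tool_pos: [0.4759, -0.1443, 0.0543]
tool_rot: [0.0, 0.036, 0.999, 0.0]
contact_force: [-0.2, -0.1, -2.4]
finger_gap: 0.0135
grasp_force: 39.4
```

Not touching yet, so I creep lower.

drive_tool:
  hand: [-1,-1,-1,-1,-1]
  slide:
    - [0,0,0.001]
    - [0,0,0.002]
    - [0,0,0.003]
    - [0,0,0.003]
    - [0,0,0.003]
  delta_rot:
    - [0,0,0]
    - [0,0,0]
    - [0,0,0]
    - [0,0,0]
    - [0,0,0]

```text
time: 9.57
tool_pos: [0.476, -0.1445, 0.0516]
tool_rot: [0.0, 0.036, 0.999, -0.0]
contact_force: [-1.0, 0.4, 4.9]
finger_gap: 0.0133
grasp_force: 40.2
```

drive_tool:
  hand: [-0.5,-0.2,0.0,0.0,0.0,0.0]
  slide:
    - [0,0,0]
    - [0,0,0]
    - [0,0,0]
    - [0,0,0]
    - [0,0,0]
    - [0,0,0]
  delta_rot:
    - [0,0,0]
    - [0,0,0]
    - [0,0,0]
    - [0,0,0]
    - [0,0,0]
    - [0,0,0]

```text
time: 10.07
tool_pos: [0.4759, -0.1444, 0.0512]
tool_rot: [-0.0, 0.036, 0.999, 0.0]
contact_force: [-0.0, -0.3, 0.7]
finger_gap: 0.0428
grasp_force: 0.0
```

drive_tool:
  hand: [0.0,0.0,0.0,0.0,0.0,0.0,0.0,0.0,0.0,0.0]
  slide:
    - [0,0,-0.01]
    - [0,0,-0.03]
    - [0,0,-0.065]
    - [0,0,-0.1]
    - [0,0,-0.14]
    - [0,0,-0.18]
    - [0,0,-0.22]
    - [0,0,-0.26]
    - [0,0,-0.3]
    - [0,0,-0.3]
  delta_rot:
    - [0,0,0]
    - [0,0,0]
    - [0,0,0]
    - [0,0,0]
    - [0,0,0]
    - [0,0,0]
    - [0,0,0]
    - [0,0,0]
    - [0,0,0]
    - [0,0,0]

```text
time: 10.9
tool_pos: [0.4792, -0.1458, 0.3597]
tool_rot: [0.007, 0.037, 0.999, -0.001]
contact_force: [0.5, -0.4, 0.3]
finger_gap: 0.0425
grasp_force: 0.0
```

```bash
python3 - <<'E'
from h import *
wrist('w6',['slot_cover','guide_board'])
rect('wrist','slot_cover',.026)
rect('wrist','guide_board',.006)
# grip shut at ~(.430,.238,.088)
plan([.44,.245,.30],42)
E
```

```text
wrist spot_point slot_cover [(0.62, [0.4673, -0.1433, 0.0022]), (0.58, [0.468, -0.1462, -0.0058])]
wrist spot_point guide_board [(0.58, [0.4694, -0.1444, -0.0074]), (0.48, [0.7368, -0.1098, -0.0095])]
wrist slot_cover 0.72 [[406.0, -158.0], [521.0, -167.0], [524.0, -126.0], [409.0, -117.0]] c [ 465.  -142.2] size [ 41.  115.3] long-axis yaw -4.6
wrist guide_board 0.83 [[353.0, -199.0], [573.0, -214.0], [581.0, -98.0], [361.0, -83.0]] c [ 467.1 -148.5] size [117.1 220.9] long-axis yaw -3.9
slide [0.0629, 0.3854, 0.0506] rot [-0.0005, -0.0029, 0.765] pos [0.4748, -0.144, 0.3502] t 11.15
```

View pics/w6.png

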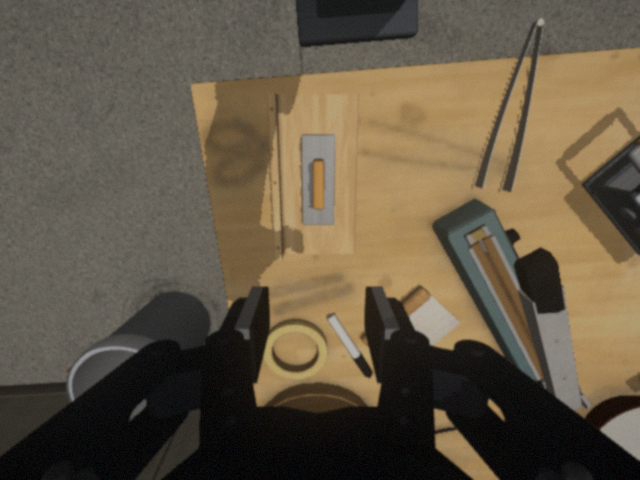

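The cover lies flat on the board's flat part: it is at (318,180) and the fence at (278,180). Next, back to the grip.

drive_tool:
  hand: [0.0,0.0,0.0,0.0,0.0,0.0,0.0,0.0,0.0,0.0]
  slide:
    - [0.005,0.03,0]
    - [0.011,0.068,0]
    - [0.017,0.106,0]
    - [0.023,0.144,0]
    - [0.029,0.182,0]
    - [0.036,0.22,0]
    - [0.042,0.258,0.01]
    - [0.048,0.296,0.02]
    - [0.055,0.334,0.03]
    - [0.06,0.37,0.04]
  delta_rot:
    - [0,0,0.07]
    - [0,0,0.14]
    - [0,0,0.22]
    - [0,0,0.3]
    - [0,0,0.38]
    - [0,0,0.46]
    - [0,0,0.54]
    - [0,0,0.62]
    - [0,0,0.7]
    - [0,0,0.765]

```text
time: 11.98
tool_pos: [0.4413, 0.2307, 0.3093]
tool_rot: [-0.001, 0.408, 0.913, -0.001]
contact_force: [0.2, 0.2, -0.3]
finger_gap: 0.0424
grasp_force: 0.0
```

```bash
python3 -c "
from h import *
plan([.43,.238,.20],42)"
```

```text
slide [0.0129, -0.0031, 0.1094] rot [-0.0034, -0.0009, -0.0033] pos [0.4413, 0.2307, 0.3093] t 11.9833
```

drive_tool:
  hand: [0.0,0.0,0.0,0.0,0.0,0.0]
  slide:
    - [0.01,-0.002,0.03]
    - [0.013,-0.003,0.065]
    - [0.013,-0.003,0.1]
    - [0.013,-0.003,0.109]
    - [0.013,-0.003,0.109]
    - [0.013,-0.003,0.109]
  delta_rot:
    - [0,0,0]
    - [0,0,0]
    - [0,0,0]
    - [0,0,0]
    - [0,0,0]
    - [0,0,0]

```text
time: 12.48
tool_pos: [0.4323, 0.2362, 0.2023]
tool_rot: [-0.0, 0.407, 0.913, -0.001]
contact_force: [0.0, -0.9, -0.2]
finger_gap: 0.0426
grasp_force: 0.0
```

```bash
python3 - <<'E'
from h import *
wrist('w7',['guard_grip','guard_hinge','noodle_cutter'])
robot.snapshot("wrist");pts("wrist",['guard_grip','guard_hinge','noodle_cutter'])
rect("wrist","guard",.0905)
plan([.43,.238,.09],42)
E
```

```text
wrist spot_point guard_grip [(0.95, [0.4315, 0.2364, 0.0877])]
wrist spot_point guard_hinge [(0.81, [0.5724, 0.3594, 0.0917]), (0.28, [0.4759, -0.145, 0.006])]
wrist spot_point noodle_cutter [(0.67, [0.5171, 0.3173, -0.0003])]
wrist spot_point guard_grip [(0.55, [0.4293, 0.2357, 0.0869])]
wrist spot_point guard_hinge [(0.93, [0.5662, 0.3584, 0.0844])]
wrist spot_point noodle_cutter [(0.59, [0.5137, 0.3168, -0.002])]
wrist guard 0.71 [[376.0, 282.0], [469.0, 178.0], [615.0, 309.0], [522.0, 413.0]] c [495.8 295.7] size [196.1 139.3] long-axis yaw 41.9
slide [0.0025, -0.0011, 0.1129] rot [0.0012, 0.0001, -0.0002] pos [0.4323, 0.2368, 0.2029] t 12.9333
```

View pics/w7.png

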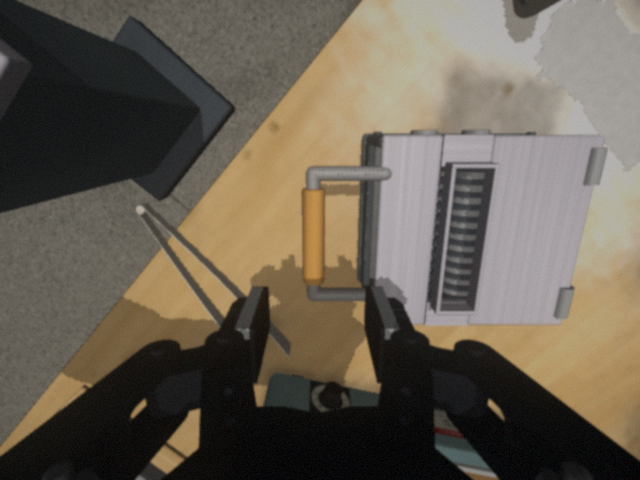

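The view shows the grip at (313,235), parallel to the pads with the gap clear on both sides. I descend on it and close.

drive_tool:
  hand: [0.0,0.0,0.0,0.0,0.0,-1,-1,-1,-1,-1]
  slide:
    - [0.002,-0.001,0.035]
    - [0.002,-0.001,0.07]
    - [0.002,-0.001,0.1]
    - [0.002,-0.001,0.114]
    - [0.002,-0.001,0.114]
    - [0.002,-0.001,0.114]
    - [0.002,-0.001,0.114]
    - [0.002,-0.001,0.114]
    - [0.002,-0.001,0.114]
    - [0.002,-0.001,0.114]
  delta_rot:
    - [0,0,0]
    - [0,0,0]
    - [0,0,0]
    - [0,0,0]
    - [0,0,0]
    - [0,0,0]
    - [0,0,0]
    - [0,0,0]
    - [0,0,0]
    - [0,0,0]
  newtons: 25

```text
time: 13.77
tool_pos: [0.4289, 0.2362, 0.0893]
tool_rot: [-0.001, 0.407, 0.913, -0.001]
contact_force: [-4.4, -4.2, 2.7]
finger_gap: 0.0152
grasp_force: 24.8
```

```bash
python3 - <<'E'
from h import *
o=robot.get_obs(); p=np.array(o["tool_pos"]); q=np.array(o["tool_rot"]); M=R.from_quat(q[[1,2,3,0]])
y=M.as_matrix()[:,1]; x=np.array([np.cos(np.radians(41.7)),np.sin(np.radians(41.7)),0])
print(p.round(4),o["finger_gap"],o["contact_force"],M.as_matrix().round(3).tolist())
for a in np.radians(np.arange(5,46,5)):
    d=.187*((1-np.cos(a))*x+np.array([0,0,np.sin(a)])); print(round(np.degrees(a)),M.inv().apply(d).round(4).tolist())
E
```

```text
[0.4289 0.2362 0.0893] 0.015186864323564196 [-4.35348751 -4.24059302  2.74360499] [[-0.669, 0.744, -0.002], [0.744, 0.669, -0.001], [0.0, -0.002, -1.0]]
5 [-0.0, 0.0007, -0.0163]
10 [-0.0, 0.0028, -0.0325]
15 [-0.0, 0.0063, -0.0484]
20 [-0.0, 0.0111, -0.064]
25 [-0.0001, 0.0173, -0.0791]
30 [-0.0001, 0.0248, -0.0936]
35 [-0.0001, 0.0336, -0.1073]
40 [-0.0002, 0.0435, -0.1203]
45 [-0.0002, 0.0545, -0.1324]
```

Gripped: gap 15 mm, 25 N. I follow the arc slowly.

drive_tool:
  hand: [-1,-1,-1,-1,-1,-1,-1,-1,-1,-1]
  slide:
    - [0,0,-0.008]
    - [0,0,-0.016]
    - [0,0.001,-0.024]
    - [0,0.002,-0.032]
    - [0,0.004,-0.04]
    - [0,0.006,-0.048]
    - [0,0.008,-0.056]
    - [0,0.01,-0.064]
    - [0,0.01,-0.064]
    - [0,0.01,-0.064]
  delta_rot:
    - [0,0,0]
    - [0,0,0]
    - [0,0,0]
    - [0,0,0]
    - [0,0,0]
    - [0,0,0]
    - [0,0,0]
    - [0,0,0]
    - [0,0,0]
    - [0,0,0]

```text
time: 14.6
tool_pos: [0.4367, 0.2432, 0.1537]
tool_rot: [-0.0, 0.407, 0.914, -0.001]
contact_force: [-3.1, -4.7, -0.6]
finger_gap: 0.015
grasp_force: 24.7
```

drive_tool:
  hand: [-1,-1,-1,-1,-1,-1,-1,-1,-1,-1]
  slide:
    - [0,0.003,-0.0075]
    - [0,0.006,-0.015]
    - [0,0.01,-0.022]
    - [0,0.0135,-0.0295]
    - [0,0.018,-0.0365]
    - [0,0.0225,-0.0435]
    - [0,0.027,-0.05]
    - [0,0.0325,-0.0565]
    - [0,0.038,-0.0625]
    - [0,0.0432,-0.0685]
  delta_rot:
    - [0,0,0]
    - [0,0,0]
    - [0,0,0]
    - [0,0,0]
    - [0,0,0]
    - [0,0,0]
    - [0,0,0]
    - [0,0,0]
    - [0,0,0]
    - [0,0,0]

```text
time: 15.43
tool_pos: [0.4661, 0.2696, 0.2221]
tool_rot: [-0.002, 0.407, 0.913, -0.004]
contact_force: [-8.8, -9.0, 8.1]
finger_gap: 0.0145
grasp_force: 24.6
```

drive_tool:
  hand: [-1,-1,-1,-1]
  slide:
    - [0,0,0]
    - [0,0,0]
    - [0,0,0]
    - [0,0,0]
  delta_rot:
    - [0,0,0]
    - [0,0,0]
    - [0,0,0]
    - [0,0,0]

```text
time: 15.77
tool_pos: [0.4662, 0.2697, 0.2223]
tool_rot: [-0.002, 0.407, 0.913, -0.004]
contact_force: [-9.9, -10.8, 10.7]
finger_gap: 0.0151
grasp_force: 24.8
```

```bash
python3 - <<'E'
from h import *
o=robot.get_obs(); p=np.array(o["tool_pos"]); h=np.array([.569,.3605,.088])
v=p-h; print(p.round(4),"angle",np.degrees(np.arctan2(v[2],np.hypot(*v[:2]))),np.linalg.norm(v),np.abs(o["qvel"]).max(),o["contact_force"],o["grasp_force"],o["finger_gap"])
a=robot.snapshot("scene");pts("scene",["guard_grip","slot_cover","guide_board"])
b=robot.snapshot("side");pts("side",["guard_grip","slot_cover","guide_board"])
z=lambda i,r,c:cv2.resize(i[r:r+240,c:c+320],None,fx=1.2,fy=1.2)
cv2.imwrite("pics/end.png",np.hstack([z(a,100,170),z(b,110,160)]))
E
```

```text
[0.4662 0.2697 0.2223] angle 44.38463597016394 0.19199006024373869 0.002681274735219288 [ -9.93369684 -10.8051669   10.6962865 ] 24.804219603538513 0.01510884744422071
scene spot_point guard_grip [(0.91, [0.4633, 0.2672, 0.2136]), (0.33, [0.4749, -0.1474, 0.0032])]
scene spot_point slot_cover [(0.96, [0.4747, -0.1462, 0.0075])]
scene spot_point guide_board [(0.61, [0.4748, -0.149, -0.0048])]
side spot_point guard_grip [(0.92, [0.4665, 0.2757, 0.2165])]
side spot_point slot_cover [(0.74, [0.4783, -0.1425, 0.004]), (0.57, [0.7418, -0.1957, -0.0002])]
side spot_point guide_board [(0.91, [0.4793, -0.151, 0.0018])]
```

View pics/end.png

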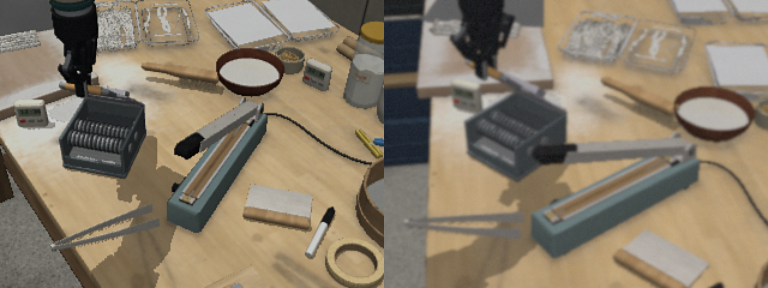

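Scene and side views show the guard raised and held by the fingers at about (85,85) in the left crop, with the bystanders in place. The hand is pressing along the guard, so I ease it 2 mm outward and check.

drive_tool:
  hand: [-1,-1,-1,-1,-1,-1,-1]
  slide:
    - [0,-0.001,-0.001]
    - [0,-0.002,-0.002]
    - [0,-0.002,-0.002]
    - [0,-0.002,-0.002]
    - [0,-0.002,-0.002]
    - [0,-0.002,-0.002]
    - [0,-0.002,-0.002]
  delta_rot:
    - [0,0,0]
    - [0,0,0]
    - [0,0,0]
    - [0,0,0]
    - [0,0,0]
    - [0,0,0]
    - [0,0,0]

```text
time: 16.75
tool_pos: [0.4672, 0.2706, 0.2241]
tool_rot: [-0.0, 0.407, 0.914, -0.001]
contact_force: [-4.4, -5.3, 3.2]
finger_gap: 0.015
grasp_force: 24.9
```

```bash
python3 -c "
from h import *
o=robot.get_obs();print(np.abs(o['qvel']).max())
print(robot.job_done())"
```

```text
0.0014876299083604507
the job is handed in; nothing more can be done
None
```

I handed the job in with the cover upright and released on the flat of the guide board, and the gripper holding the guard still at about 45° by its grip; no verdict came back, but my last checks met the stated limits, at 16.75 s of the 67 s allowed.

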